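# Park the index plunger and close the length stop on the template

## Task

Set the length stop of the punching jig to the belt-hole template lying on its bed. The setting falls between two index holes, so first pull the stop's spring plunger up by its T-handle, twist it clockwise and let it down into its rest notch so that it stays up by itself, without straining it against the end of its travel, wrenching it, or forcing the stop while the pin is in. Then slide the stop along its rail until it has pushed the template fully home against the fixed fence, gently, and leave the template nipped lightly between stop and fence; do not disturb the tools lying about.

Things in the scene. Friction and masses are not known exactly. Their poses are not given: they have to be found in the camera images.
- jig: Punching jig, fixed: plywood base (x -58 to +54 mm, y -166 to +166 mm, 12 mm thick), steel index rail along its rear (front side x = +10 mm, top z = 32 mm), fence across its left end, cap screws. Origin on the underside; x points away from the robot across the rail, y along the rail to the fence (about the robot's left), z up. The bed's top is z = 12 mm.
- stop (a joint): Slide of the stop on the rail, m: 0 at the start, grows towards the fence (+y of the jig) to 0.105; back to -0.012. Locked at the start by the plunger's pin in an index hole (0.4 mm play; must not be forced with over 30 N). Free, it moves with about 5 N, and its friction holds it, and a light nip, where it is left. Carriage 58 x 62 mm, its top 45 mm over the jig's origin.
- stop_face (a point): Point on the stop plate's flat face towards the fence, mid-width, 16 mm above the jig's origin; axes as the jig's. The plate is upright steel in front of the rail, attached to the carriage.
- stop_plate_top (a point): Centre of the stop plate's top edge. The plate is 50 mm wide across the rail (x of the jig), 12 mm thick (y) and 54 mm high, its lower edge 2 mm over the bed. Its outer 38 mm (towards the robot) stand clear on both faces: push there on the rear face, or pinch it from above. Axes as the jig's.
- fence_face (a point): Point on the fence's flat face towards the stop, mid-width, 16 mm above the jig's origin; axes as the jig's; in the jig's x it lies 1 mm nearer the robot than stop_face. The fence is 62 mm wide, 12 mm thick and 28 mm high over the bed. Behind the jig on this side, from about x = 0.62 m and y = 0.2 m leftwards, stands a tall lever press (fixed): swing the arm in round its front.
- template: Loose belt-hole template: flat bare-metal plate 40 (x) x 118 (y, along the rail) x 8 mm with a row of five holes and a slot, about 0.12 kg, lying on the bed 6 to 30 mm short of the fence. Origin mid-underside. When it is home the stop's face is 118 mm from the fence's. Pressing on it with over 25 N would mark it.
- template_near (a point): Middle of the template's end face towards the stop (4 mm above its underside).
- template_far (a point): Middle of the template's end face towards the fence (4 mm above its underside).
- handle_grip (a point): Centre of the plunger's black T-handle bar on top of the stop: 48 mm long along this point's y (along the rail at the start), 12 mm wide along x, 18 mm high. It lifts and turns with the plunger. A short 13 mm hub and a slotted steel sleeve, 22 mm across, stand under it; the sleeve ends 4 mm below the bar at the start. The carriage's top is 37 mm below this point.
- plunger (a joint): Lift of the plunger, m: 0 with the pin in its hole, 0.0073 to 0.008 resting in the notch, solid end of travel at 0.013 (not to be strained with over 30 N). The spring pulls down with 9 N at 0, 14 N at the end. A cross pin in the sleeve's slot lets the handle turn only above 0.0105. Grip and arm give a little under the pull, so the hand's lift is not quite the plunger's.
- t_handle (a joint): Turn of the T-handle, rad, clockwise seen from above: 0 at the start (cross pin over the deep slot), 1.31 (75 degrees) at the rest notch, where the cross pin drops 2.5 mm and the plunger stays up by itself. Just past the notch a high step stops it at about 1.36; it cannot turn the other way. Over 0.7 N m against a wall bends the cross pin.
- punch_small: Thin steel hole punch, 12 mm thick and 105 mm long, lying behind the jig; leave it alone.
- punch_mid: Thicker steel hole punch, 16 mm thick and 105 mm long, lying behind the jig; leave it alone.
- awl_red: Awl with a red-brown wooden handle, 32 mm thick and 185 mm long, lying on the mat in front of the jig; leave it alone.
There are look-alikes about, which are no part of the job. Of the things shaped like the template, the metal one is meant.

How it is judged:
On the way, in this order (a step that is already met when the one before it is completed fails the run):
1. the plunger is parked: up in its rest notch, turned clockwise, and let go of (value of joint plunger between 0.0062 and 0.009 m and value of joint t_handle between 1.19 and 1.43 rad and contact force between the fingers and t_handle below 0.2 N), for 0.3 s.
2. the stop has pushed the template home against the fence (y of template_near in the frame of stop_face below 0.0015 m and y of template_far in the frame of fence_face above -0.0015 m), for 0.2 s.
At the end, for the whole second after the job is handed in: The plunger stays up in its rest notch (lifted 6.2 to 9 mm, handle turned 1.19 to 1.43 rad); the template lies flat on the bed with its far end within 1.5 mm of the fence and its near end within 1.5 mm of the stop plate, still nipped with more than 0.5 N, at rest (all of step 2 and value of joint plunger between 0.0062 and 0.009 m and value of joint t_handle between 1.19 and 1.43 rad and contact force between template and stop above 0.5 N and angle between template's own z axis and vertical below 0.05 rad and linear speed of template below 0.01 m/s); the robot touches nothing.
It fails at once if the plunger is strained against the end of its travel with over 30 N (contact force between plunger_collar and jig above 30 N).
It fails at once if the stop is forced with over 30 N against its engaged index pin (contact force between plunger_pin and jig above 30 N).
It fails at once if the T-handle is wrenched, its cross pin pressed on the sleeve with over 80 N (about 0.7 N m) (contact force between cross_pin and jig above 80 N).
It fails at once if the stop presses on the template with over 25 N (contact force between template and stop above 25 N).
It fails at once if a hole punch or the awl beside the jig is pushed more than 20 mm (distance of any of punch_small, punch_mid, awl_red from where it was at the start of the episode above 0.02 m).
It also fails if it takes over 72 s, if anything falls off the work surface, if the arm or the gripper's body presses on something with over 40 N, if the wrist force passes 120 N, or if a joint passes its speed limit or range.

## Robot

A 6-joint arm with a two-finger parallel gripper is mounted at the origin on a cart in front of the work surface, level with it; the furniture and walls round the work are solid. World frame = base frame: x ahead of the robot, y to its left, z up, the work surface at z = 0. Lengths are in m, angles in rad, forces in N, time in s.
With the tool pointing down it reaches from about 0.225 to 0.875 m from the base axis. Payload 3.4 kg.
Tool frame: the origin (TCP) lies on the centre line of the jaws, within the pads' length; the fingertips stand 19 mm ahead of it and the grasp point (between the pads) is the TCP; z points along the fingers, y is the direction in which the jaws open and shut (so a half turn about z gives the same grasp; the last joint's range is limited). The gripper opens to 85 mm and grips with 20 to 120 N. Pads are 22 mm wide; open, the fingers measure 114 mm over their backs; the gripper's body (76 mm by 85 mm) begins 54 mm behind the grasp point. The pads swing forward as they close: fully open they stand 13 mm farther back than shut.
Start: joints at [1.016, 0.276, 1.505, -0, 1.361, -0.121], TCP at [0.242, 0.522, 0.25] pointing down, gripper open.
Joint ranges: [-2.89, 2.89], [-0.75, 2.08], [0.22, 2.7], [-1.18, 4.32], [0.11, 2.71], [-2.7, 2.7]. Speed limits (rad/s): [2.57, 2.57, 3.14, 3.14, 3.14, 3.14].

## Interface

Orientations are given as a unit quaternion [w, x, y, z].
In Python, from rig import monitor, eyes, manip, models gives the robot as it stands.
- The arm moves only by the tool send_rows, never from a script. Its argument "deltas" is a list of rows, each an object with "dp": the shift along the world's x, y, z each as a share of 0.12 m, from -1 to 1, a list of three; "rotation": the turn, a rotation vector about the world's x, y, z each as a share of 0.5 rad, from -1 to 1, a list of three. In form: [{"dp": [dx, dy, dz], "rotation": [rx, ry, rz]}, ...]. A call has 1 to 12 rows; each row is the pose to reach, as a shift and turn from the pose commanded when the call began; what a row does not reach only later rows make up. A row lasts 1/12 s, in which the tool goes at most 41.7 mm and 7.16 degrees, less where a joint would pass 70% of its speed; a pose out of reach is approached as far as the arm can. A call with a number of a shift or a turn outside -1 to 1 is refused whole. A call with a gripper value outside its range is refused whole. "fingers" is the closure, from -1 (fully open) to 1 (shut), set as the call begins (left out, the last holds). The fingers move at their own pace and stop on an object; "grip_force" is the grip in N (left out, the last holds). Time passes only in rows, so rows that repeat a pose let the fingers close. It gives the time, the measured TCP pose, the force and the opening at its end, in the units of the state.
- monitor.get_state(): the state, without advancing time (a new reading comes with each control period).
- eyes.get_image(name): name is "scene" or "top" or "wrist"; returns a dict with "color" (400x640x3 uint8, red, green, blue), "depth" (400x640 float32, m along the optical axis (not along the pixel's ray), 0 where there is no reading), "mtx" (3x3 intrinsics, pixels), "k1" (the pictures are not rectified: a ray, as slopes to the right and down, at radius r is drawn at 1 + k1 r^2 times it, then the intrinsics apply), "rvec" (rotation vector, rad) and "tvec" (3), from world to camera coordinates, as OpenCV has them. Camera axes: x right, y down, z forward; pixel columns grow to the right and rows downward; lengths in m; the calibration is good to about 2 mm. A picture is of the moment at which its call begins.
- manip.sign_off(): hands the job in, once; it reports no verdict.
Trained networks look in a picture, given as the dict that the camera call returned (one of the last four; its "shot" number tells which), for a name from the list of things; names that differ only in an ending like _2 or _b are one class to them, and where a whole thing is asked for, a point or a joint stands for the part that bears it (a point fixed in the world has none). Each returns a list of dicts, best first, with "score" (0 to 1); they miss things now and then, are a little off and sometimes report something else, mostly with a low value. They report only what shows in the picture. A call takes as long as a camera call. They do not tell look-alikes from the thing itself.
- models.find_in(name, picture): "box" ([left, top, right, bottom] in pixels, round what is visible of it).
The state is a dict: "clock": time; "qpos": joint angles; "qd": joint speeds; "effort": joint torques, N m; "position": TCP position; "ee_rot": TCP orientation; "contact_force": force on the tool from outside, world axes, zero at the start; "moment": the same for the moment, N m; "width": finger opening in m.
Only numpy, scipy, OpenCV 4.12 (cv2) and the standard library are available. Lean on these libraries where they do the work, as an engineer would, in place of code of your own. Each camera call takes 0.05 s, during which the arm holds its last target.

## Working session

There is one attempt and no reset: what is moved stays moved. The work goes in short steps, Python scripts to look and compute and a tool call to move; the robot and the scene stay as the last step left them, time stands still between calls to the robot, and variables do not carry over. Pictures are saved under pics/ and viewed, and the job is handed in when it is done.

Besides the shell and the picture viewer there is one more tool, called after "Request:" by a JSON object that holds its "fn" and its "kwargs". send_rows: Moves the arm, as the interface text tells. Its arguments: {"type":"object","properties":{"deltas":{"type":"array","items":{"type":"object","properties":{"dp":{"type":"array","items":{"type":"number"}},"rotation":{"type":"array","items":{"type":"number"}}}}},"fingers":{"type":"number"},"grip_force":{"type":"number"}},"required":["deltas"]}

```bash
ls; mkdir -p pics; cat > h.py <<'E'
import numpy as np, cv2
from rig import monitor, eyes, manip, models
def save(p,name): cv2.imwrite('pics/'+name, p['color'][:,:,::-1])
def cam(p):
    R,_=cv2.Rodrigues(np.array(p['rvec'],float)); return R,np.array(p['tvec'],float).ravel()
def dist(p): return np.array([p['k1'],0,0,0],float)
def proj(p,X):
    X=np.atleast_2d(np.array(X,float))
    r,_=cv2.projectPoints(X,np.array(p['rvec'],float),np.array(p['tvec'],float),np.array(p['mtx'],float),dist(p)); return r[:,0]
def rays(p,uv):
    uv=np.array(uv,float).reshape(-1,1,2)
    n=cv2.undistortPoints(uv,np.array(p['mtx'],float),dist(p))[:,0]
    return np.c_[n,np.ones(len(n))]
def at_z(p,uv,z):
    R,t=cam(p); d=rays(p,uv)@R; c=-R.T@t
    s=(z-c[2])/d[:,2]; return c+d*s[:,None]
def at_depth(p,uv):
    R,t=cam(p); uv=np.array(uv,float).reshape(-1,2)
    z=np.array([p['depth'][int(round(v)),int(round(u))] for u,v in uv])
    return (rays(p,uv)*z[:,None]-t)@R
def cloud(p):
    H,W=p['depth'].shape; g=np.stack(np.meshgrid(np.arange(W),np.arange(H)),-1).reshape(-1,2)
    R,t=cam(p); z=p['depth'].ravel()
    return ((rays(p,g)*z[:,None]-t)@R).reshape(H,W,3)
E
python3 - <<'E'
from h import *
for n in ['scene','top']:
    p=eyes.get_image(n); save(p,n+'0.png'); print(n,p['shot'],p['mtx'],p['k1'],p['rvec'],p['tvec'])
    for k in ['stop','handle_grip','template','jig','punch_small','awl_red','fence_face']:
        try: print(k,[( [round(float(x)) for x in d['box']],round(d['score'],2)) for d in models.find_in(k,p)][:4])
        except Exception as e: print(k,e)
print(monitor.get_state())
E
```

```text
pics
scene 1 [[398.71709956   0.         314.37921944]
 [  0.         398.71709956 195.00222822]
 [  0.           0.           1.        ]] -0.02734991746997925 [ 2.04076981 -0.68343902  0.40651259] [-0.43393832  0.21671494  0.81959881]
stop [([276, 176, 318, 208], 0.73)]
handle_grip [([295, 172, 309, 182], 0.56)]
template [([329, 278, 365, 325], 0.88), ([238, 178, 273, 197], 0.57)]
jig [([221, 168, 326, 216], 0.92)]
punch_small [([277, 176, 280, 180], 0.65)]
awl_red [([207, 184, 240, 200], 0.55)]
fence_face [([220, 168, 327, 217], 0.73), ([296, 177, 310, 186], 0.47), ([278, 175, 321, 210], 0.23)]
top 2 [[364.14284372   0.         319.07087664]
 [  0.         364.14284372 199.68521245]
 [  0.           0.           1.        ]] -0.030715967338404985 [ 2.13148167 -2.1573587   0.10510018] [0.02907395 0.51639203 0.93347475]
stop []
handle_grip [([302, 183, 322, 193], 0.5), ([234, 206, 277, 233], 0.22)]
template [([426, 223, 462, 266], 0.97), ([234, 208, 276, 233], 0.78)]
jig [([214, 178, 339, 247], 0.94)]
punch_small []
awl_red [([228, 234, 282, 264], 0.76)]
fence_face [([213, 175, 340, 242], 0.64)]
{'clock': 0.8, 'qpos': array([ 1.01601406e+00,  2.75854254e-01,  1.50490192e+00, -9.07106544e-06,
        1.36070957e+00, -1.21005270e-01]), 'qd': array([ 0.00116686,  0.00033572, -0.00070446,  0.00060332, -0.00203204,
       -0.00167214]), 'effort': array([-2.95631253e-04, -4.16598523e+01, -2.46084827e+01,  3.98492034e-05,
        5.86208671e-06, -1.11466301e-05]), 'position': array([0.24169482, 0.52175965, 0.25035336]), 'ee_rot': array([2.52212912e-05, 2.15191143e-01, 9.76571947e-01, 5.83989224e-05]), 'contact_force': array([-0.47271526,  0.54500619,  0.20627051]), 'moment': array([-0.04015473, -0.02416202,  0.01152845]), 'width': 0.08518845291808416}
```

```bash
python3 - <<'E'
import cv2
a=cv2.imread('pics/top0.png'); cv2.imwrite('pics/top0c.png',cv2.resize(a[150:290,190:350],None,fx=5,fy=5*.85,interpolation=cv2.INTER_CUBIC)[:600])
a=cv2.imread('pics/scene0.png'); cv2.imwrite('pics/scene0c.png',cv2.resize(a[140:250,200:350],None,fx=5,fy=5,interpolation=cv2.INTER_CUBIC))
E
```

```text
(no output)
```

View pics/top0.png

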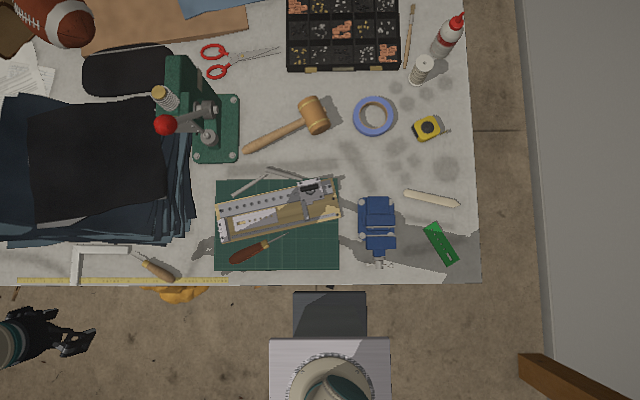

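View pics/scene0.png

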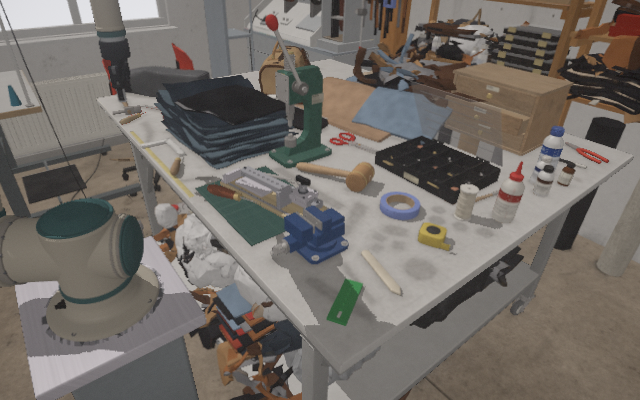

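```bash
sleep 1
```

```text
(no output)
```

View pics/top0c.png

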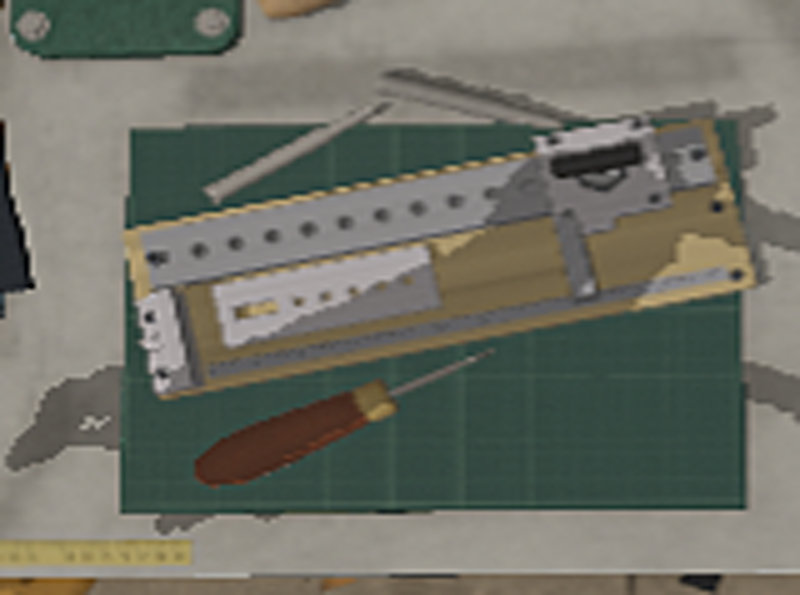

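View pics/scene0c.png

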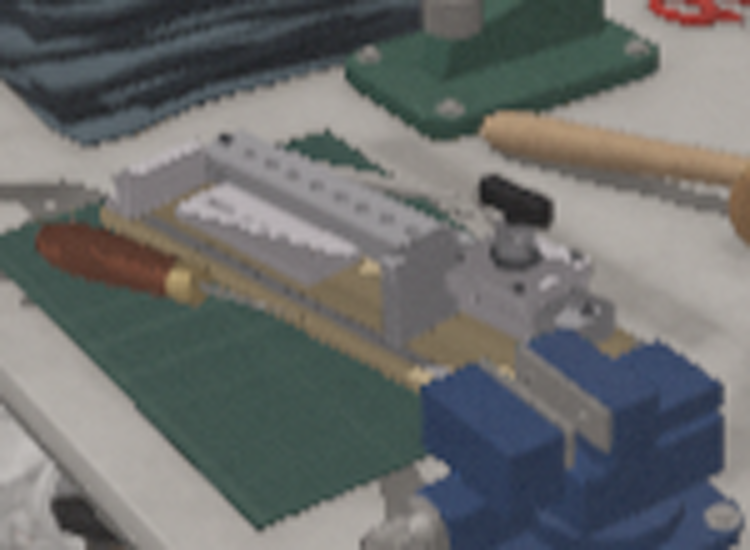

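The metal plate in the jig's bed (top image about (255,220), held against the green plate at (440,244)) is the template: bare metal, five holes and a slot, on the bed. The handle is the black bar at top image (312,187). Next I fit the jig pose.

```bash
python3 - <<'E'
from h import *
p=eyes.get_image('top')
f=lambda x,y:(190+(x+.5)/5-.5,150+(y+.5)/4.25-.5)
c=[f(712,122),f(755,290),f(165,398),f(125,232)]
W=at_z(p,c,0.012)[:,:2]; print(W)
L=np.array([[54,-166],[-58,-166],[-58,166],[54,166]])/1e3
a=W-W.mean(0); b=L-L.mean(0)
th=np.arctan2((b[:,0]*a[:,1]-b[:,1]*a[:,0]).sum(),(a*b).sum()); R=np.array([[np.cos(th),-np.sin(th)],[np.sin(th),np.cos(th)]])
t=W.mean(0)-R@L.mean(0); print('th',th,'t',t,'res',W-(L@R.T+t))
print('handle', at_z(p,[f(597,158)],0.082), at_z(p,[f(553,165),f(640,152)],0.09))
C=cloud(p)
J=(C[...,:2]-t)@R
m=(abs(J[...,0])<.1)&(abs(J[...,1])<.2)&(C[...,2]>.005)
for lo,hi in [(.008,.016),(.016,.024),(.028,.036),(.04,.05),(.05,.06),(.07,.1)]:
    k=m&(C[...,2]>lo)&(C[...,2]<hi); q=J[k]
    print(lo,hi,k.sum(),np.percentile(q,[2,50,98],axis=0).round(4).tolist() if len(q) else '')
E
```

```text
[[ 0.57752241 -0.01250609]
 [ 0.46925345 -0.0340253 ]
 [ 0.40445985  0.28480261]
 [ 0.51077268  0.30925446]]
th 0.2033979453480773 t [0.49246087 0.13728542] res [[-1.35702773e-03  1.87863623e-03]
 [ 6.52317956e-05  2.98323788e-03]
 [ 2.33509149e-03 -3.34495077e-03]
 [-1.04329555e-03 -1.51692334e-03]]
handle [[0.54371597 0.04668924 0.082     ]] [[0.53856699 0.06837871 0.09      ]
 [0.54568259 0.024653   0.09      ]]
0.008 0.016 2435 [[-0.0551, -0.1622], [-0.0212, -0.0262], [0.0908, 0.1599]]
0.016 0.024 919 [[-0.0798, -0.1264], [-0.0104, 0.0564], [0.0882, 0.1609]]
0.028 0.036 1372 [[-0.0972, -0.1522], [0.0248, 0.0497], [0.0474, 0.1467]]
0.04 0.05 431 [[-0.0404, -0.1305], [0.018, -0.0961], [0.0576, 0.1476]]
0.05 0.06 24 [[-0.0453, -0.1224], [0.0214, -0.0986], [0.0546, -0.0788]]
0.07 0.1 111 [[-0.0294, -0.1216], [0.0287, -0.0973], [0.0361, -0.0761]]
```

Request:
{"fn": "send_rows", "kwargs": {"deltas": [{"dp":[0.15,-0.24,0],"rotation":[0,0,-0.115]},{"dp":[0.31,-0.49,0],"rotation":[0,0,-0.23]},{"dp":[0.46,-0.74,0],"rotation":[0,0,-0.35]},{"dp":[0.615,-0.983,0],"rotation":[0,0,-0.467]}]}}

```text
clock: 1.18
position: [0.3158, 0.4025, 0.2503]
ee_rot: [0.0, 0.328, 0.945, -0.0]
contact_force: [0.8, -0.3, 0.8]
width: 0.0855
```

Request:
{"fn": "send_rows", "kwargs": {"deltas": [{"dp":[0.15,-0.24,0],"rotation":[0,0,-0.115]},{"dp":[0.31,-0.49,0],"rotation":[0,0,-0.23]},{"dp":[0.46,-0.74,0],"rotation":[0,0,-0.35]},{"dp":[0.615,-0.983,0],"rotation":[0,0,-0.467]}]}}

```text
clock: 1.52
position: [0.3898, 0.2843, 0.2506]
ee_rot: [0.0, 0.437, 0.9, 0.0]
contact_force: [1.1, -0.4, 0.5]
width: 0.0857
```

Request:
{"fn": "send_rows", "kwargs": {"deltas": [{"dp":[0.15,-0.24,0],"rotation":[0,0,-0.115]},{"dp":[0.31,-0.49,0],"rotation":[0,0,-0.23]},{"dp":[0.46,-0.74,0],"rotation":[0,0,-0.35]},{"dp":[0.615,-0.983,0],"rotation":[0,0,-0.467]}]}}

```text
clock: 1.85
position: [0.4637, 0.1662, 0.2506]
ee_rot: [0.0, 0.539, 0.843, 0.0]
contact_force: [0.3, 0.3, -0.4]
width: 0.0854
```

Request:
{"fn": "send_rows", "kwargs": {"deltas": [{"dp":[0.15,-0.24,0],"rotation":[0,0,-0.115]},{"dp":[0.31,-0.49,0],"rotation":[0,0,-0.23]},{"dp":[0.46,-0.74,0],"rotation":[0,0,-0.35]},{"dp":[0.615,-0.983,0],"rotation":[0,0,-0.467]},{"dp":[0.615,-0.983,0],"rotation":[0,0,-0.467]},{"dp":[0.615,-0.983,0],"rotation":[0,0,-0.467]}]}}

```text
clock: 2.35
position: [0.5377, 0.0484, 0.25]
ee_rot: [-0.0, 0.633, 0.774, -0.0]
contact_force: [0.1, 0.3, -0.1]
width: 0.0854
```

```bash
python3 - <<'E'
from h import *
p=eyes.get_image('wrist'); save(p,'wrist1.png'); s=monitor.get_state(); print(s['clock'],s['position'],s['ee_rot'],s['contact_force'],s['qpos'])
for k in ['stop','handle_grip','template','jig','stop_plate_top','fence_face']:
    print(k,[( [round(float(x)) for x in d['box']],round(d['score'],2)) for d in models.find_in(k,p)][:4])
R,t=cam(p); print(-R.T@t,R)
E
```

```text
2.4 [0.53679274 0.04958061 0.24999554] [-6.35766614e-04  6.32286277e-01  7.74734572e-01 -4.28662111e-05] [-0.03002565  1.05585236  0.68496926] [-3.74446972e-02  2.22493194e-01  1.57999976e+00  7.17116161e-04
  1.34016594e+00 -2.39403560e-01]
stop [([248, 150, 344, 214], 0.68), ([313, 164, 326, 210], 0.43)]
handle_grip [([311, 165, 325, 212], 0.59), ([350, 75, 402, 161], 0.48), ([191, 0, 232, 95], 0.44)]
template [([259, 2, 300, 88], 0.95), ([146, 366, 164, 387], 0.5)]
jig [([236, 1, 346, 223], 0.69)]
stop_plate_top [([242, 148, 344, 211], 0.59)]
fence_face [([242, 0, 345, 225], 0.65)]
[0.52341365 0.12134726 0.37398662] [[ 0.98008445  0.19857621 -0.00140214]
 [ 0.19035294 -0.93743975  0.29150039]
 [ 0.05657062 -0.2859619  -0.95656968]]
```

View pics/wrist1.png

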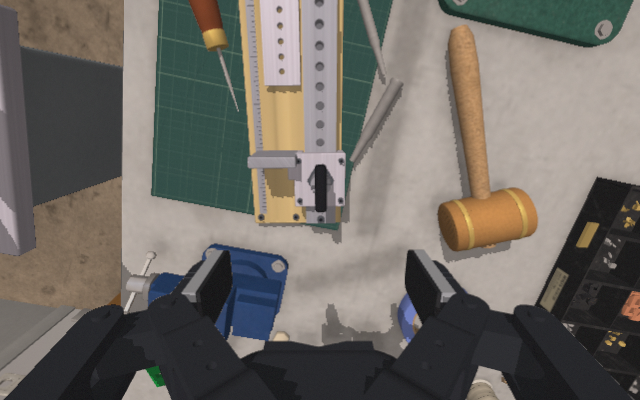

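The wrist view shows the T-handle bar at about (320,188), the stop plate at (272,162), the rail up the image and the template at (281,45). The fence is beyond the top edge.

```bash
python3 - <<'E'
from h import *
p=eyes.get_image('wrist')
a=p['color'][130:235,230:360,::-1]; cv2.imwrite('pics/w1c.png',cv2.resize(a,None,fx=5.5,fy=5.5,interpolation=cv2.INTER_CUBIC))
C=cloud(p); Z=C[...,2]
g=p['color'].astype(int).sum(2)
u,v=np.meshgrid(np.arange(640),np.arange(400))
w=(u>300)&(u<345)&(v>155)&(v<225)
k=w&(Z>.083)&(Z<.1)
print(k.sum(), np.median(C[k],axis=0), u[k].min(),u[k].max(),v[k].min(),v[k].max())
q=C[k][:,:2]; m,e=None,None
pts=q-q.mean(0); U,S,V=np.linalg.svd(pts,full_matrices=False); print('mean',q.mean(0),'dir',V[0],np.arctan2(V[0][1],V[0][0]),'ext',np.ptp(pts@V.T,axis=0)); r=cv2.minAreaRect(q.astype(np.float32)); print(r, Z[k].mean())
k=w&(Z>.04)&(Z<.05); print('carr',np.median(Z[k]),cv2.minAreaRect(C[k][:,:2].astype(np.float32)))
# base bed, rail
k=(u>240)&(u<350)&(v<230)&(Z>.028)&(Z<.036); print('rail z',np.median(Z[k]))
k=(u>320)&(u<350)&(v>40)&(v<145)
E
```

```text
549 [0.54073139 0.04692959 0.09069144] 316 327 168 214
mean [0.54083268 0.04662038] dir [ 0.20827241 -0.97807086] -1.3609880274743877 ext [0.04764742 0.01128154]
((0.5412079691886902, 0.045708686113357544), (0.011277254670858383, 0.04765300825238228), 11.639962196350098) 0.09053730024108506
carr 0.0452323342094829 ((0.5431796312332153, 0.04470750689506531), (0.05032975971698761, 0.0604596883058548), 11.486907958984375)
rail z 0.032263566612145154
```

View pics/w1c.png

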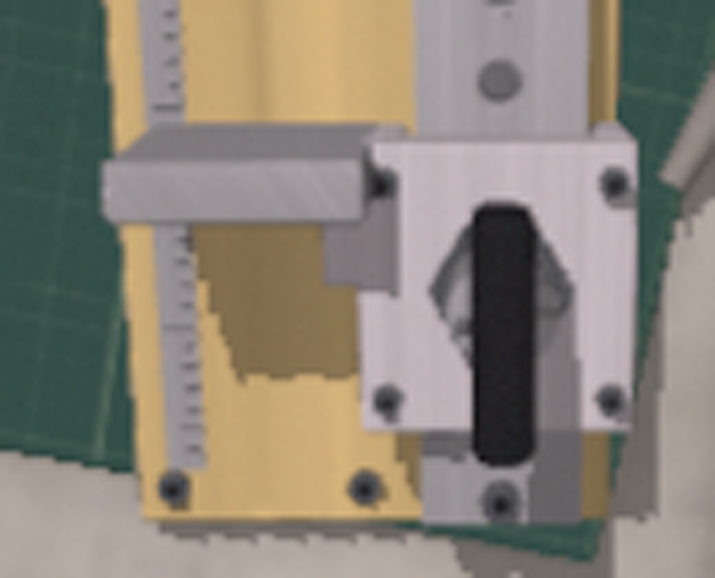

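Request:
{"fn": "send_rows", "kwargs": {"deltas": [{"dp":[0.01,-0.01,-0.3]},{"dp":[0.025,-0.02,-0.6]},{"dp":[0.038,-0.033,-0.917]},{"dp":[0.038,-0.033,-0.917]},{"dp":[0.038,-0.033,-0.917]}]}}

```text
validation failed for argument at $.de...
```

```bash
cat > bar.py <<'E'
from h import *
import sys
p=eyes.get_image('wrist'); save(p,sys.argv[1]); s=monitor.get_state(); print(s['clock'],s['position'],s['ee_rot'],s['contact_force'],s['moment'],s['width'])
C=cloud(p); Z=C[...,2]
d=np.hypot(C[...,0]-.5415,C[...,1]-.046)
k=(d<.032)&(Z>.084)&(Z<.105)&(p['color'].sum(2)<200)
q=C[k][:,:2]; print(k.sum(),cv2.minAreaRect(q.astype(np.float32)),np.median(Z[k]))
print([( [round(float(x)) for x in d['box']],round(d['score'],2)) for d in models.find_in('handle_grip',p)][:4])
E
python3 bar.py wrist2.png
```

```text
2.8 [0.53655563 0.05068989 0.25050616] [1.05750477e-04 6.31286075e-01 7.75550042e-01 1.16639262e-04] [-0.31598091 -0.68858206 -0.36560972] [ 0.00275557  0.03617407 -0.03633967] 0.08541931584742893
514 ((0.5410537719726562, 0.046171821653842926), (0.010983521118760109, 0.046662017703056335), 11.60290813446045) 0.09078891637510103
[([313, 166, 326, 214], 0.91)]
```

View pics/wrist2.png

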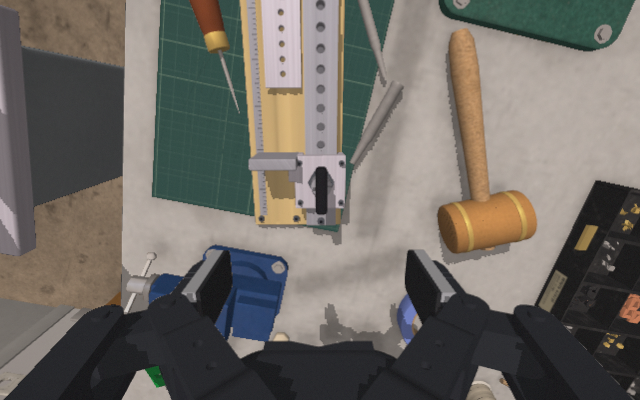

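The move was refused because the rows lacked rotation, so the view hasn't changed. The bar now measures (0.5411, 0.0462). I'll resend with rotation included.

Request:
{"fn": "send_rows", "kwargs": {"deltas": [{"dp":[0.01,-0.01,-0.3],"rotation":[0,0,0]},{"dp":[0.025,-0.02,-0.6],"rotation":[0,0,0]},{"dp":[0.038,-0.033,-0.917],"rotation":[0,0,0]},{"dp":[0.038,-0.033,-0.917],"rotation":[0,0,0]},{"dp":[0.038,-0.033,-0.917],"rotation":[0,0,0]}]}}

```text
clock: 3.27
position: [0.5401, 0.0462, 0.1391]
ee_rot: [-0.002, 0.632, 0.775, -0.001]
contact_force: [-0.0, 0.2, 0.5]
width: 0.0856
```

```bash
python3 bar.py wrist3.png
```

```text
3.3167 [0.5419819  0.04613076 0.1410952 ] [1.43662109e-04 6.31761399e-01 7.75162874e-01 1.79577528e-04] [ 0.46279813 -0.62838105 -0.21971419] [ 0.03770091  0.02580175 -0.03720741] 0.0852533237083998
1262 ((0.5408154129981995, 0.04552944004535675), (0.011545347981154919, 0.04737761616706848), 12.07557487487793) 0.09080433896091479
[([307, 190, 330, 266], 0.67)]
```

View pics/wrist3.png

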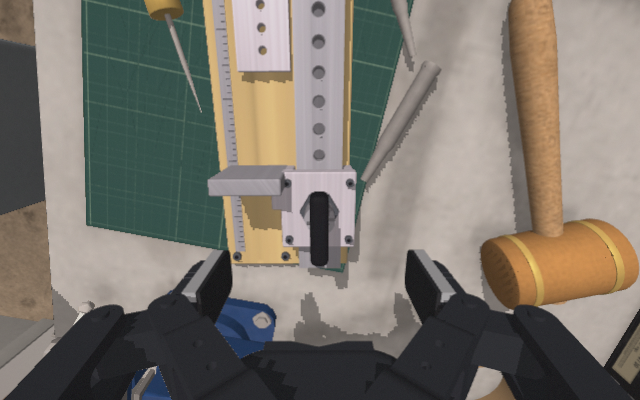

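Request:
{"fn": "send_rows", "kwargs": {"deltas": [{"dp":[-0.004,-0.002,-0.2],"rotation":[0,0,0.006]},{"dp":[-0.004,-0.002,-0.415],"rotation":[0,0,0.006]},{"dp":[-0.004,-0.002,-0.415],"rotation":[0,0,0.006]},{"dp":[-0.004,-0.002,-0.415],"rotation":[0,0,0.006]}]}}

```text
clock: 3.7
position: [0.5416, 0.0458, 0.0919]
ee_rot: [0.001, 0.631, 0.776, 0.0]
contact_force: [0.8, -1.0, -0.3]
width: 0.0854
```

```bash
python3 bar.py wrist4.png
```

```text
3.75 [0.54250816 0.0457697  0.09264746] [0.00142251 0.63060389 0.7761028  0.00107458] [0.06430135 0.39102462 1.06513457] [-0.05899049 -0.02441769  0.0017015 ] 0.08518376720717763
2143 ((0.5408820509910583, 0.045421235263347626), (0.011805607005953789, 0.04779844731092453), 12.074432373046875) 0.09080252281731946
[([303, 214, 328, 314], 0.84), ([169, 176, 364, 315], 0.34)]
```

View pics/wrist4.png

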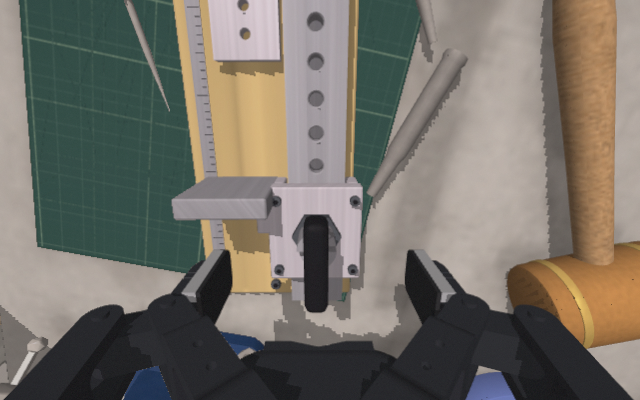

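Request:
{"fn": "send_rows", "kwargs": {"deltas": [{"dp":[-0.007,-0.001,0],"rotation":[0,0,0]},{"dp":[-0.007,-0.001,0],"rotation":[0,0,0]},{"dp":[-0.007,-0.001,0],"rotation":[0,0,0]},{"dp":[-0.007,-0.001,0],"rotation":[0,0,0]},{"dp":[-0.007,-0.001,0],"rotation":[0,0,0]},{"dp":[-0.007,-0.001,0],"rotation":[0,0,0]}], "fingers": 0.4, "grip_force": 40}}

```text
clock: 4.3
position: [0.5401, 0.0456, 0.0906]
ee_rot: [0.0, 0.631, 0.776, 0.0]
contact_force: [-1.0, 0.8, -0.2]
width: 0.0256
```

```bash
python3 bar.py wrist5.png
```

```text
4.35 [0.54015155 0.04559742 0.09053201] [4.73298929e-05 6.30649662e-01 7.76067652e-01 4.19038872e-05] [-0.62007087 -0.44156681  0.29656388] [-0.04140657  0.00648201 -0.02809858] 0.025347326596610265
3184 ((0.5371452569961548, 0.04743628203868866), (0.04247000440955162, 0.04265667125582695), 65.0280532836914) 0.09102046181417198
[([306, 217, 332, 314], 0.69)]
```

View pics/wrist5.png

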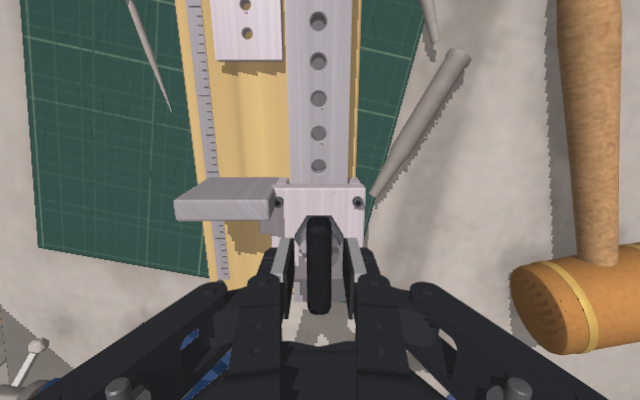

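The bar (u ≈ 319) sits centred between the pads (inner edges at 293 and 345), so I close on it.

Request:
{"fn": "send_rows", "kwargs": {"deltas": [{"dp":[0,0,0],"rotation":[0,0,0]},{"dp":[0,0,0],"rotation":[0,0,0]},{"dp":[0,0,0],"rotation":[0,0,0]},{"dp":[0,0,0],"rotation":[0,0,0]},{"dp":[0,0,0],"rotation":[0,0,0]},{"dp":[0,0,0],"rotation":[0,0,0]}], "fingers": 1, "grip_force": 50}}

```text
clock: 4.9
position: [0.5403, 0.0457, 0.0906]
ee_rot: [0.0, 0.631, 0.776, 0.0]
contact_force: [0.6, 0.0, 1.0]
width: 0.0107
```

```bash
python3 bar.py wrist6.png; cp pics/wrist6.png /tmp/
```

```text
4.95 [0.5403393  0.04563574 0.09056596] [1.79947741e-04 6.30678829e-01 7.76043907e-01 1.93680951e-04] [ 0.59459791 -0.03787044  1.27152957] [ 0.02412917 -0.04699098  0.0156749 ] 0.010778950815381256
2885 ((0.5407118797302246, 0.04575598984956741), (0.037295859307050705, 0.04002991318702698), 53.572872161865234) 0.09099221525412778
[([306, 219, 332, 313], 0.9), ([212, 2, 280, 62], 0.6)]
```

View pics/wrist6.png

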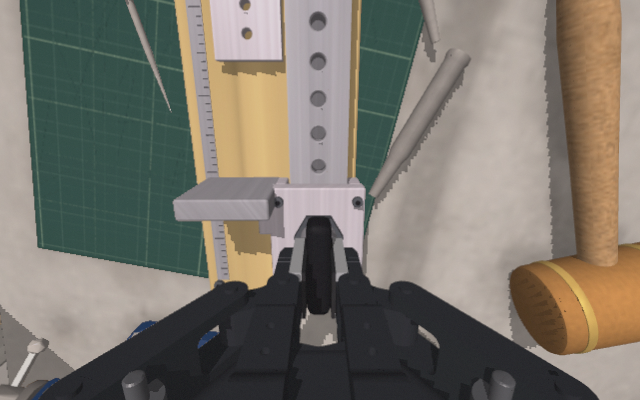

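Request:
{"fn": "send_rows", "kwargs": {"deltas": [{"dp":[0,0,0.02],"rotation":[0,0,0]},{"dp":[0,0,0.04],"rotation":[0,0,0]},{"dp":[0,0,0.06],"rotation":[0,0,0]},{"dp":[0,0,0.075],"rotation":[0,0,0]},{"dp":[0,0,0.09],"rotation":[0,0,0]},{"dp":[0,0,0.09],"rotation":[0,0,0]},{"dp":[0,0,0.09],"rotation":[0,0,0]}]}}

```text
clock: 5.58
position: [0.5401, 0.0456, 0.1009]
ee_rot: [-0.0, 0.631, 0.776, -0.0]
contact_force: [5.5, 0.6, -14.5]
width: 0.0107
```

```bash
cat > st.py <<'E'
from h import *
import sys
p=eyes.get_image('wrist'); save(p,sys.argv[1]); s=monitor.get_state(); print(s['clock'],s['position'],s['ee_rot'],s['contact_force'],s['moment'],s['width'])
C=cloud(p); Z=C[...,2]
b=[d for d in models.find_in('handle_grip',p)]
print([( [round(float(x)) for x in d['box']],round(d['score'],2)) for d in b][:4])
u,v=np.meshgrid(np.arange(640),np.arange(400))
k=(u>312)&(u<326)&(v>228)&(v<305)&(p['color'].sum(2)<130); print('barZ',np.percentile(Z[k],[10,50,90]),C[k].mean(0))
E
python3 st.py wrist7.png
```

```text
5.6333 [0.54008342 0.04560538 0.10092447] [-1.15150211e-04  6.30687493e-01  7.76036900e-01 -4.90407071e-05] [  4.58081424  -0.1981317  -14.94814838] [ 0.04432628 -0.83829613  0.00965415] 0.010488334430478571
[([304, 218, 333, 312], 0.58), ([216, 0, 287, 66], 0.2)]
barZ [0.1007032  0.10145848 0.10212665] [0.54022322 0.04856956 0.10219666]
```

Request:
{"fn": "send_rows", "kwargs": {"deltas": [{"dp":[0.004,0,0.004],"rotation":[0,0,0]},{"dp":[0.004,0,0.008],"rotation":[0,0,0]},{"dp":[0.004,0,0.011],"rotation":[0,0,0]},{"dp":[0.004,0,0.011],"rotation":[0,0,0]},{"dp":[0.004,0,0.011],"rotation":[0,0,0]}]}}

```text
clock: 6.1
position: [0.5402, 0.0456, 0.1025]
ee_rot: [-0.0, 0.631, 0.776, -0.0]
contact_force: [3.4, 0.5, -15.0]
width: 0.011
```

```bash
python3 st.py wrist8.png
```

```text
6.15 [0.54018392 0.04563089 0.1024643 ] [-3.35642139e-04  6.30649015e-01  7.76068070e-01 -2.41186278e-04] [  3.40475848   0.75440224 -15.26574487] [ 0.03919483 -0.58376805  0.03052835] 0.010989875267005266
[([306, 218, 331, 314], 0.64)]
barZ [0.10219586 0.10290026 0.10360067] [0.54038555 0.04829245 0.1031528 ]
```

Request:
{"fn": "send_rows", "kwargs": {"deltas": [{"dp":[0,0,0],"rotation":[0,0,-0.1]},{"dp":[0,0,0],"rotation":[0,0,-0.2]},{"dp":[0,0,0],"rotation":[0,0,-0.3]},{"dp":[0,0,0],"rotation":[0,0,-0.4]},{"dp":[0,0,0],"rotation":[0,0,-0.4]},{"dp":[0,0,0],"rotation":[0,0,-0.4]}]}}

```text
clock: 6.7
position: [0.5404, 0.0456, 0.1025]
ee_rot: [-0.0, 0.705, 0.71, -0.0]
contact_force: [3.9, -0.0, -16.3]
width: 0.0107
```

```bash
python3 st.py wrist9.png
```

```text
6.75 [0.54034757 0.04563976 0.10250267] [-1.99528071e-04  7.04589364e-01  7.09615222e-01 -1.55409526e-04] [  3.14012256   1.25492909 -16.24818398] [ 0.05941943 -0.55962277 -0.01809067] 0.0105609240257551
[([305, 218, 332, 315], 0.81), ([178, 169, 365, 312], 0.45)]
barZ [0.10222906 0.10295052 0.10372084] [0.5410886  0.04863898 0.10334087]
```

View pics/wrist9.png

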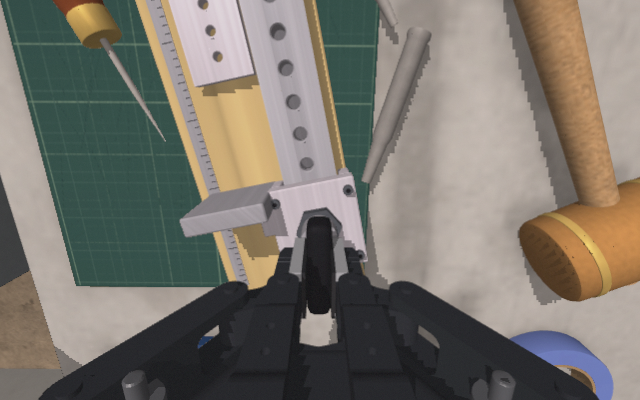

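The bar turned with the jaws and the twist moment stays near zero. I continue clockwise.

Request:
{"fn": "send_rows", "kwargs": {"deltas": [{"dp":[0,0,0],"rotation":[0,0,-0.14]},{"dp":[0,0,0],"rotation":[0,0,-0.28]},{"dp":[0,0,0],"rotation":[0,0,-0.42]},{"dp":[0,0,0],"rotation":[0,0,-0.56]},{"dp":[0,0,0],"rotation":[0,0,-0.7]},{"dp":[0,0,0],"rotation":[0,0,-0.84]},{"dp":[0,0,0],"rotation":[0,0,-0.96]},{"dp":[0,0,0],"rotation":[0,0,-0.96]}]}}

```text
clock: 7.47
position: [0.5407, 0.0456, 0.1026]
ee_rot: [0.0, 0.853, 0.521, 0.0]
contact_force: [3.4, -0.7, -16.0]
width: 0.0106
```

Request:
{"fn": "send_rows", "kwargs": {"deltas": [{"dp":[0,0,0],"rotation":[0,0,-0.14]},{"dp":[0,0,0],"rotation":[0,0,-0.28]},{"dp":[0,0,0],"rotation":[0,0,-0.42]},{"dp":[0,0,0],"rotation":[0,0,-0.56]},{"dp":[0,0,0],"rotation":[0,0,-0.7]},{"dp":[0,0,0],"rotation":[0,0,-0.84]},{"dp":[0,0,0],"rotation":[0,0,-0.96]},{"dp":[0,0,0],"rotation":[0,0,-0.96]}]}}

```text
clock: 8.13
position: [0.541, 0.0454, 0.1027]
ee_rot: [0.0, 0.953, 0.304, 0.0]
contact_force: [4.6, -0.6, -16.1]
width: 0.0103
```

```bash
python3 st.py wrist10.png
```

```text
8.1833 [0.54102552 0.04535564 0.10272119] [3.79170669e-04 9.52391990e-01 3.04875769e-01 3.44675861e-04] [  4.43722331   0.13703436 -16.22672999] [-0.03044171 -0.75914608  0.03936912] 0.01080960340483251
[([304, 215, 332, 313], 0.55)]
barZ [0.1025623  0.10332508 0.10401235] [0.54430485 0.04689308 0.10392918]
```

View pics/wrist10.png

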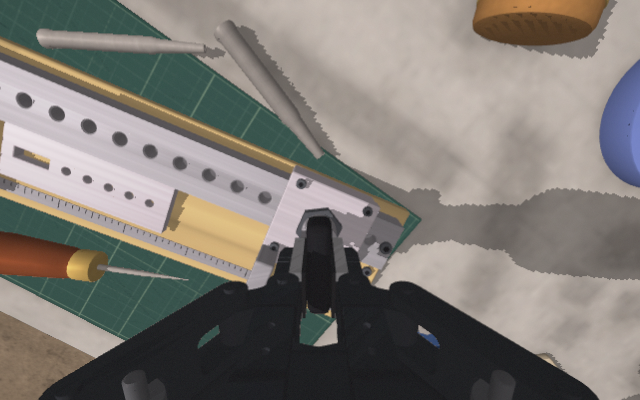

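Request:
{"fn": "send_rows", "kwargs": {"deltas": [{"dp":[0,0,0],"rotation":[0,0,-0.08]},{"dp":[0,0,0],"rotation":[0,0,-0.16]},{"dp":[0,0,0],"rotation":[0,0,-0.24]},{"dp":[0,0,0],"rotation":[0,0,-0.31]},{"dp":[0,0,0],"rotation":[0,0,-0.31]},{"dp":[0,0,0],"rotation":[0,0,-0.31]}]}}

```text
clock: 8.73
position: [0.5411, 0.0453, 0.1027]
ee_rot: [0.0, 0.973, 0.23, 0.0]
contact_force: [4.3, -1.5, -15.6]
width: 0.0107
```

```bash
python3 st.py wrist11.png
```

```text
8.7833 [0.54106743 0.04530126 0.10272679] [4.19348792e-04 9.73236232e-01 2.29806220e-01 4.03083181e-04] [  5.50292311  -1.41424676 -15.97302413] [-0.26665936 -0.88399497 -0.02244404] 0.010673633592146875
[]
barZ [0.10257972 0.10330592 0.10404164] [0.54484194 0.04650509 0.10454545]
```

Request:
{"fn": "send_rows", "kwargs": {"deltas": [{"dp":[0,0,-0.008],"rotation":[0,0,0]},{"dp":[0,0,-0.016],"rotation":[0,0,0]},{"dp":[0,0,-0.024],"rotation":[0,0,0]},{"dp":[0,0,-0.032],"rotation":[0,0,0]},{"dp":[0,0,-0.032],"rotation":[0,0,0]},{"dp":[0,0,-0.032],"rotation":[0,0,0]}]}}

```text
clock: 9.33
position: [0.5411, 0.0454, 0.0989]
ee_rot: [0.0, 0.973, 0.229, 0.0]
contact_force: [4.7, -1.6, -14.4]
width: 0.0108
```

```bash
python3 st.py wrist12.png
```

```text
9.3833 [0.54105659 0.04535848 0.09891226] [4.05977697e-04 9.73376982e-01 2.29209333e-01 4.09716404e-04] [  5.81366885  -3.14172958 -14.22680209] [-0.35915177 -0.83370964 -0.02230521] 0.010192556856402812
[([303, 216, 334, 315], 0.7)]
barZ [0.0988001  0.09952569 0.10019987] [0.54449774 0.04636407 0.10012687]
```

Request:
{"fn": "send_rows", "kwargs": {"deltas": [{"dp":[0,0,-0.005],"rotation":[0,0,0]},{"dp":[0,0,-0.01],"rotation":[0,0,0]},{"dp":[0,0,-0.01],"rotation":[0,0,0]},{"dp":[0,0,-0.01],"rotation":[0,0,0]}]}}

```text
clock: 9.77
position: [0.5411, 0.0454, 0.0983]
ee_rot: [0.0, 0.973, 0.229, 0.001]
contact_force: [3.8, -2.9, -8.5]
width: 0.0108
```

```bash
python3 st.py wrist13.png
```

```text
9.8167 [0.5411266  0.0453863  0.09829671] [4.27269401e-04 9.73428529e-01 2.28989719e-01 6.52230056e-04] [ 3.48486555 -2.2278345  -6.45358618] [-0.50161091 -0.6359552  -0.02056299] 0.011131663360808737
[([306, 215, 330, 313], 0.7)]
barZ [0.09815504 0.09892587 0.09964932] [0.54442662 0.0463393  0.09928905]
```

Request:
{"fn": "send_rows", "kwargs": {"deltas": [{"dp":[0,0,-0.004],"rotation":[0,0,0]},{"dp":[0,0,-0.006],"rotation":[0,0,0]},{"dp":[0,0,-0.006],"rotation":[0,0,0]}]}}

```text
clock: 10.12
position: [0.5412, 0.0454, 0.098]
ee_rot: [0.0, 0.973, 0.229, 0.001]
contact_force: [1.7, -2.5, 3.2]
width: 0.0105
```

```bash
python3 st.py wrist14.png
```

```text
10.1667 [0.5411625  0.04541182 0.09799602] [4.63480415e-04 9.73443539e-01 2.28925369e-01 7.97870248e-04] [ 1.86248811 -3.68404273  2.7758866 ] [-0.5995597  -0.32788839 -0.01900646] 0.010891409372890173
[([306, 217, 333, 312], 0.73)]
barZ [0.09784274 0.09866199 0.09941148] [0.54450543 0.046365   0.09901729]
```

Request:
{"fn": "send_rows", "kwargs": {"deltas": [{"dp":[0,0,0],"rotation":[0,0,0]},{"dp":[0,0,0],"rotation":[0,0,0]},{"dp":[0,0,0],"rotation":[0,0,0]},{"dp":[0,0,0],"rotation":[0,0,0]},{"dp":[0,0,0],"rotation":[0,0,0]},{"dp":[0,0,0],"rotation":[0,0,0]},{"dp":[0,0,0],"rotation":[0,0,0]},{"dp":[0,0,0],"rotation":[0,0,0]}], "fingers": -0.2}}

```text
clock: 10.88
position: [0.5405, 0.0457, 0.0968]
ee_rot: [-0.0, 0.973, 0.229, -0.0]
contact_force: [0.5, -0.5, -0.3]
width: 0.0509
```

Request:
{"fn": "send_rows", "kwargs": {"deltas": [{"dp":[0,0,0.3],"rotation":[0,0,0]},{"dp":[0,0,0.6],"rotation":[0,0,0]},{"dp":[0,0,0.9],"rotation":[0,0,0]},{"dp":[0,0,0.9],"rotation":[0,0,0]},{"dp":[0,0,0.9],"rotation":[0,0,0]},{"dp":[0,0,0.9],"rotation":[0,0,0]}]}}

```text
clock: 11.38
position: [0.5401, 0.0456, 0.2045]
ee_rot: [-0.0, 0.973, 0.229, -0.0]
contact_force: [-0.1, -0.1, -0.7]
width: 0.0511
```

```bash
python3 bar.py wrist15.png; python3 - <<'E'
from h import *
p=eyes.get_image('wrist')
C=cloud(p)
d=np.hypot(C[...,0]-.541,C[...,1]-.046);Z=C[...,2]
k=(d<.03)&(Z>.092)&(Z<.106); q=C[k][:,:2]; print(k.sum(),cv2.minAreaRect(q.astype(np.float32)),np.median(Z[k]))
E
```

```text
11.4333 [0.53962529 0.04565439 0.20370933] [-3.00438701e-04  9.73464951e-01  2.28833050e-01 -1.15487782e-03] [ 0.3366322  -0.54982924 -0.74943052] [0.01577446 0.05187008 0.06118292] 0.05115825248820063
776 ((0.5416812896728516, 0.04468805342912674), (0.04749681055545807, 0.01151781901717186), 26.241647720336914) 0.0982067906042989
[([313, 172, 328, 227], 0.67)]
802 ((0.5417959690093994, 0.045195989310741425), (0.04678599536418915, 0.011555997654795647), 26.895864486694336) 0.09817422419079179
```

View pics/wrist15.png

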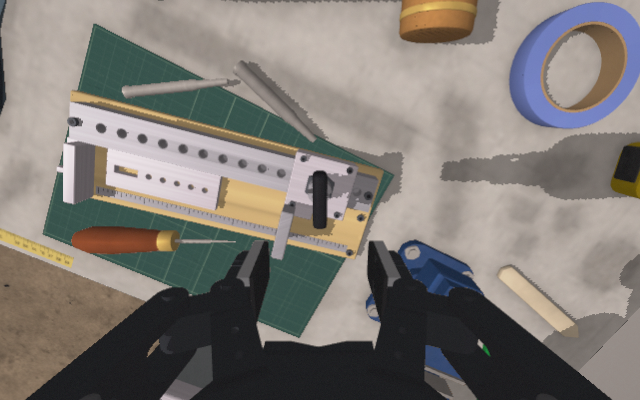

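The handle is parked: bar top at 0.0982 (+7.4 mm), turned about 75°. In this view the template is at (165,182), the stop plate at (285,228) and the fence at (78,172). Next I measure the gap.

```bash
python3 - <<'E'
from h import *
p=eyes.get_image('wrist')
C=cloud(p);Z=C[...,2]
u,v=np.meshgrid(np.arange(640),np.arange(400))
J0=(u<400)&(v<270)
def rect(k):
    k=cv2.morphologyEx(k.astype(np.uint8),cv2.MORPH_OPEN,np.ones((3,3)))
    n,l,s,_=cv2.connectedComponentsWithStats(k); i=1+np.argmax(s[1:,4]); q=C[l==i]; r=cv2.minAreaRect(q[:,:2].astype(np.float32)); return r,np.median(q[:,2]),(l==i)
# carriage angle, rail
r,z,_=rect(J0&(Z>.029)&(Z<.035)&(u<300)); print('rail',r,z)
th=np.deg2rad(11.75)
r,z,_=rect(J0&(Z>.0425)&(Z<.0475)); print('carr',r,z)
r,z,m=rect(J0&(Z>.0175)&(Z<.0225)); print('templ',r,z)
r,z,_=rect(J0&(Z>.036)&(Z<.044)&(u<110)); print('fence',r,z)
r,z,_=rect(J0&(Z>.063)&(Z<.072)); print('plate',r,z)
# in jig axes
R=np.array([[np.cos(th),-np.sin(th)],[np.sin(th),np.cos(th)]]); o=np.array([.4925,.1373])
J=(C[...,:2]-o)@R
for n,k in [('templ',m),('fence',J0&(Z>.036)&(Z<.044)&(u<110)),('plate',J0&(Z>.062)&(Z<.073)&(np.abs(J[...,0]+.01)<.08)&(J[...,1]<-.03)),('rail',J0&(Z>.029)&(Z<.035)&(u<300))]:
    q=J[k]; print(n,k.sum(),np.percentile(q,[1,50,99],axis=0).round(4).tolist(),np.median(Z[k]))
E
```

```text
rail ((0.5120328068733215, 0.1822221279144287), (0.03676573932170868, 0.22054588794708252), 12.01679801940918) 0.03242325288472626
carr ((0.537305474281311, 0.04270302131772041), (0.06476815044879913, 0.062073711305856705), 11.962042808532715) 0.045305111781082374
templ ((0.46659567952156067, 0.19460034370422363), (0.04089668393135071, 0.11892329901456833), 11.848132133483887) 0.02047990463834064
fence ((0.43989476561546326, 0.27240973711013794), (0.06236906349658966, 0.013785517774522305), 11.21535873413086) 0.040316181562270986
plate ((0.4867071211338043, 0.05762263387441635), (0.05020612105727196, 0.012003527022898197), 11.876628875732422) 0.06829794635520882
templ 3849 [[-0.0332, 0.0026], [-0.0131, 0.0604], [0.0061, 0.1191]] 0.02047990463834064
fence 981 [[-0.0974, 0.1105], [-0.0212, 0.1417], [0.0299, 0.1493]] 0.040195207416302996
plate 722 [[-0.0459, -0.1099], [-0.016, -0.0778], [0.037, -0.071]] 0.06831581027178724
rail 9550 [[-0.1077, -0.0675], [0.024, 0.0637], [0.0464, 0.156]] 0.03239483221189783
```

Request:
{"fn": "send_rows", "kwargs": {"deltas": [{"dp":[-0.13,0.02,-0.1],"rotation":[0,0,-0.13]},{"dp":[-0.26,0.04,-0.25],"rotation":[0,0,-0.26]},{"dp":[-0.4,0.06,-0.45],"rotation":[0,0,-0.39]},{"dp":[-0.532,0.082,-0.708],"rotation":[0,0,-0.513]},{"dp":[-0.532,0.082,-0.708],"rotation":[0,0,-0.513]},{"dp":[-0.532,0.082,-0.708],"rotation":[0,0,-0.513]},{"dp":[-0.532,0.082,-0.708],"rotation":[0,0,-0.513]}], "fingers": 0.2, "grip_force": 40}}

```text
clock: 12.17
position: [0.4789, 0.0553, 0.1208]
ee_rot: [0.0, 0.995, 0.103, 0.001]
contact_force: [0.1, 0.3, 1.2]
width: 0.0341
```

```bash
cat > pl.py <<'E'
from h import *
import sys
p=eyes.get_image('wrist'); save(p,sys.argv[1]); s=monitor.get_state(); print(s['clock'],s['position'],s['ee_rot'],s['contact_force'],s['width'],s['qpos'])
C=cloud(p);Z=C[...,2]
th=np.deg2rad(11.87);R=np.array([[np.cos(th),-np.sin(th)],[np.sin(th),np.cos(th)]]); o=np.array([.4867,.0576])
J=(C[...,:2]-o)@R; g=p['color'].astype(int).sum(2)
k=(Z>.064)&(Z<.071)&(abs(J[...,0])<.03)&(J[...,1]>-.02)&(J[...,1]<.11)&(g>200)
q=C[k]; print('plate',k.sum(),cv2.minAreaRect(q[:,:2].astype(np.float32)),np.median(q[:,2]),'jigrel pct',np.percentile(J[k],[2,50,98],axis=0).round(4).tolist())
E
python3 pl.py wrist16.png
```

```text
12.2167 [0.47964898 0.05524952 0.12132504] [3.70543440e-04 9.94686612e-01 1.02926515e-01 2.13066100e-03] [-0.90085348 -0.30808856  0.08167223] 0.034671557783993466 [-2.94323989e-02  2.50469668e-01  1.89636620e+00 -2.05001712e-04
  9.90434907e-01  1.33525724e+00]
plate 1398 ((0.4865958094596863, 0.057703785598278046), (0.049619559198617935, 0.011888224631547928), 12.179333686828613) 0.06829274435991683 jigrel pct [[-0.0235, -0.0058], [0.0014, -0.0001], [0.0243, 0.0057]]
```

View pics/wrist16.png

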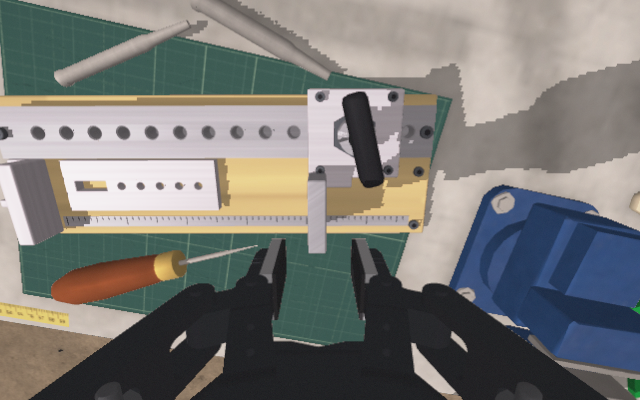

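Request:
{"fn": "send_rows", "kwargs": {"deltas": [{"dp":[-0.01,0,-0.2],"rotation":[0,0,0]},{"dp":[-0.01,0,-0.4],"rotation":[0,0,0]},{"dp":[-0.01,0,-0.5],"rotation":[0,0,0]},{"dp":[-0.01,0,-0.5],"rotation":[0,0,0]}], "fingers": 0.45}}

```text
clock: 12.55
position: [0.4764, 0.0552, 0.0591]
ee_rot: [-0.0, 0.995, 0.103, -0.001]
contact_force: [-1.0, -0.4, -0.3]
width: 0.0237
```

```bash
python3 pl.py wrist17.png
```

```text
12.6 [0.47712467 0.05524948 0.06017796] [1.28304094e-04 9.94720732e-01 1.02618104e-01 4.17058118e-04] [-1.04342531  0.29989474  0.31785261] 0.02368242836187713 [-2.96085301e-02  3.28376740e-01  1.97736312e+00 -1.94580958e-04
  8.34992112e-01  1.33572018e+00]
plate 3048 ((0.48579540848731995, 0.05612623691558838), (0.04032965004444122, 0.04649471119046211), 66.63668823242188) 0.06830351901531359 jigrel pct [[-0.0234, -0.0152], [0.0013, 0.0001], [0.0244, 0.0147]]
```

View pics/wrist17.png

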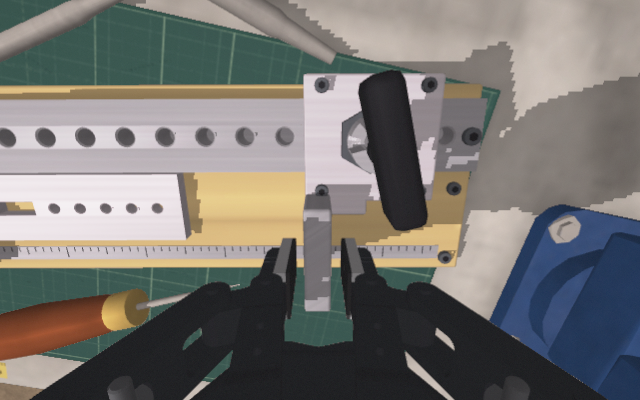

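Fingers straddle the plate (edges at 303–330) with about 6 mm on each side. I push gently first to confirm the pin is free.

Request:
{"fn": "send_rows", "kwargs": {"deltas": [{"dp":[-0.004,0.02,0],"rotation":[0,0,0]},{"dp":[-0.0085,0.04,0],"rotation":[0,0,0]},{"dp":[-0.0115,0.055,0],"rotation":[0,0,0]},{"dp":[-0.0145,0.069,0],"rotation":[0,0,0]},{"dp":[-0.0145,0.069,0],"rotation":[0,0,0]},{"dp":[-0.0145,0.069,0],"rotation":[0,0,0]}]}}

```text
clock: 13.1
position: [0.4754, 0.0632, 0.0609]
ee_rot: [0.001, 0.995, 0.103, 0.002]
contact_force: [1.4, -4.8, 3.1]
width: 0.0235
```

```bash
python3 pl.py wrist18.png
```

```text
13.15 [0.47535252 0.0632791  0.06076434] [7.12070824e-04 9.94696512e-01 1.02836990e-01 1.70150231e-03] [ 2.00482124 -4.4247326   2.57589421] 0.02330102184594288 [-1.21426334e-02  3.25565203e-01  1.98011749e+00 -1.38423220e-03
  8.32366325e-01  1.35354506e+00]
plate 2927 ((0.4867810010910034, 0.06020589917898178), (0.0421750508248806, 0.04390166699886322), 61.32352066040039) 0.06828663549898652 jigrel pct [[-0.0236, -0.0077], [0.0018, 0.0018], [0.0244, 0.0228]]
```

Request:
{"fn": "send_rows", "kwargs": {"deltas": [{"dp":[-0.003,0.015,0],"rotation":[0,0,0]},{"dp":[-0.0065,0.03,0],"rotation":[0,0,0]},{"dp":[-0.0065,0.03,0],"rotation":[0,0,0]}]}}

```text
clock: 13.4
position: [0.4743, 0.0671, 0.0605]
ee_rot: [0.0, 0.995, 0.103, 0.001]
contact_force: [2.9, -3.8, 2.0]
width: 0.0235
```

Request:
{"fn": "send_rows", "kwargs": {"deltas": [{"dp":[-0.01,0.05,0],"rotation":[0,0,0]},{"dp":[-0.021,0.1,0],"rotation":[0,0,0]},{"dp":[-0.0315,0.15,0],"rotation":[0,0,0]},{"dp":[-0.042,0.2,0],"rotation":[0,0,0]},{"dp":[-0.053,0.25,0],"rotation":[0,0,0]},{"dp":[-0.053,0.25,0],"rotation":[0,0,0]}]}}

```text
clock: 13.9
position: [0.4671, 0.098, 0.0602]
ee_rot: [-0.0, 0.995, 0.103, 0.001]
contact_force: [1.3, -1.9, 0.5]
width: 0.0235
```

```bash
cat > gap.py <<'E'
from h import *
import sys
p=eyes.get_image('wrist'); save(p,sys.argv[1]); s=monitor.get_state(); print(s['clock'],s['position'],s['contact_force'],s['width'])
C=cloud(p);Z=C[...,2]
th=np.deg2rad(11.87);R=np.array([[np.cos(th),-np.sin(th)],[np.sin(th),np.cos(th)]]); o=np.array([.4867,.0576])
J=(C[...,:2]-o)@R
def show(n,k):
    q=J[k]; print(n,k.sum(),np.percentile(q,[2,50,98],axis=0).round(4).tolist() if len(q) else '')
x,y=J[...,0],J[...,1]
show('plate(strip near rail)',(Z>.065)&(Z<.071)&(x>.007)&(x<.025)&(y>-.02)&(y<.12))
show('templ',(Z>.018)&(Z<.023)&(x>-.025)&(x<.02)&(y>.03)&(y<.215))
show('fence',(Z>.037)&(Z<.0435)&(x>-.04)&(x<.01)&(y>.18)&(y<.24))
b=(Z>.092)&(Z<.103)&(x>.02)&(x<.09)&(y>-.06)&(y<.12)&(p['color'].sum(2)<200)
if b.sum()>50: print('bar',b.sum(),cv2.minAreaRect(C[b][:,:2].astype(np.float32)),np.median(Z[b]))
E
python3 gap.py wrist19.png
```

```text
13.95 [0.46654186 0.097877   0.05993492] [ 0.91507356 -1.05958827 -0.12051765] 0.023365811112725773
plate(strip near rail) 1156 [[0.0072, 0.0319], [0.0166, 0.0376], [0.0245, 0.0434]]
templ 9983 [[-0.0114, 0.0807], [0.0035, 0.1392], [0.0194, 0.2144]]
fence 631 [[-0.0317, 0.2132], [-0.0209, 0.2148], [-0.0012, 0.2203]]
bar 6471 ((0.5335244536399841, 0.08199600130319595), (0.04705757647752762, 0.011738695204257965), 26.39429473876953) 0.09821395496046055
```

View pics/wrist19.png

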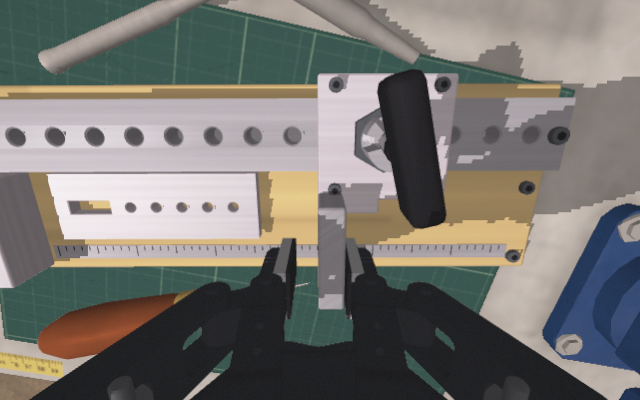

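Request:
{"fn": "send_rows", "kwargs": {"deltas": [{"dp":[-0.01,0.05,0],"rotation":[0,0,0]},{"dp":[-0.021,0.1,0],"rotation":[0,0,0]},{"dp":[-0.0315,0.15,0],"rotation":[0,0,0]},{"dp":[-0.042,0.2,0],"rotation":[0,0,0]},{"dp":[-0.0505,0.24,0],"rotation":[0,0,0]},{"dp":[-0.0555,0.265,0],"rotation":[0,0,0]},{"dp":[-0.0555,0.265,0],"rotation":[0,0,0]}]}}

```text
clock: 14.53
position: [0.4598, 0.1292, 0.0598]
ee_rot: [0.0, 0.995, 0.103, -0.0]
contact_force: [1.6, -1.9, 1.1]
width: 0.0233
```

Request:
{"fn": "send_rows", "kwargs": {"deltas": [{"dp":[-0.003,0.014,0],"rotation":[0,0,0]},{"dp":[-0.006,0.028,0],"rotation":[0,0,0]},{"dp":[-0.009,0.042,0],"rotation":[0,0,0]},{"dp":[-0.012,0.056,0],"rotation":[0,0,0]},{"dp":[-0.015,0.07,0],"rotation":[0,0,0]},{"dp":[-0.018,0.084,0],"rotation":[0,0,0]},{"dp":[-0.021,0.098,0],"rotation":[0,0,0]},{"dp":[-0.0235,0.112,0],"rotation":[0,0,0]},{"dp":[-0.0235,0.112,0],"rotation":[0,0,0]}]}}

```text
clock: 15.28
position: [0.457, 0.1421, 0.0598]
ee_rot: [0.0, 0.995, 0.103, -0.0]
contact_force: [1.0, -4.4, 2.1]
width: 0.0231
```

```bash
python3 gap.py wrist20.png
```

```text
15.3333 [0.45701083 0.14214105 0.05981646] [ 1.29179336 -4.89112656  1.20742848] 0.02364573139621934
plate(strip near rail) 1162 [[0.0074, 0.0771], [0.0164, 0.0829], [0.0244, 0.0887]]
templ 9867 [[-0.0114, 0.0913], [0.0035, 0.1489], [0.0195, 0.2141]]
fence 1879 [[-0.0311, 0.2135], [-0.0098, 0.2183], [0.0093, 0.2255]]
bar 6583 ((0.5239853858947754, 0.12607616186141968), (0.04743931442499161, 0.011688986793160439), 26.583580017089844) 0.09820215503162318
```

View pics/wrist20.png

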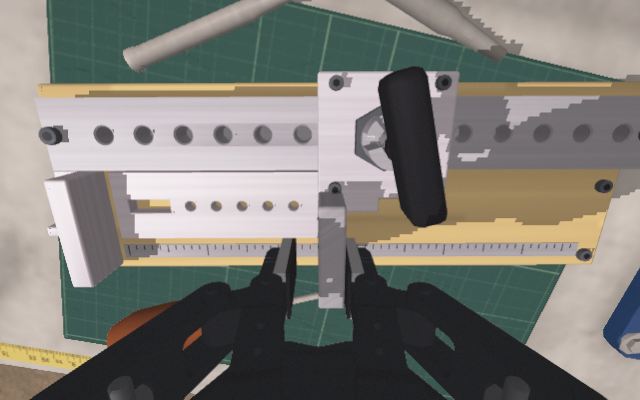

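Request:
{"fn": "send_rows", "kwargs": {"deltas": [{"dp":[-0.0016,0.0075,0],"rotation":[0,0,0]},{"dp":[-0.003,0.015,0],"rotation":[0,0,0]},{"dp":[-0.0047,0.0225,0],"rotation":[0,0,0]},{"dp":[-0.0063,0.03,0],"rotation":[0,0,0]},{"dp":[-0.0077,0.0367,0],"rotation":[0,0,0]},{"dp":[-0.0077,0.0367,0],"rotation":[0,0,0]}]}}

```text
clock: 15.83
position: [0.4561, 0.1465, 0.0598]
ee_rot: [0.0, 0.995, 0.103, -0.0]
contact_force: [1.2, -5.5, 2.2]
width: 0.0234
```

Request:
{"fn": "send_rows", "kwargs": {"deltas": [{"dp":[-0.0009,0.004,0],"rotation":[0,0,0]},{"dp":[-0.0017,0.008,0],"rotation":[0,0,0]},{"dp":[-0.0017,0.008,0],"rotation":[0,0,0]}]}}

```text
clock: 16.08
position: [0.4559, 0.1474, 0.0598]
ee_rot: [0.0, 0.995, 0.103, -0.0]
contact_force: [2.2, -5.4, 1.9]
width: 0.0235
```

```bash
python3 gap.py wrist21.png
```

```text
16.1333 [0.45588891 0.14741143 0.05980916] [ 1.64238884 -5.33162257  2.38832164] 0.02329232301981987
plate(strip near rail) 1162 [[0.0075, 0.0825], [0.0164, 0.0882], [0.0244, 0.0941]]
templ 9847 [[-0.0114, 0.0966], [0.0035, 0.154], [0.0195, 0.2141]]
fence 1856 [[-0.031, 0.2135], [-0.0097, 0.2183], [0.0093, 0.2255]]
bar 6593 ((0.5227455496788025, 0.13140133023262024), (0.047673799097537994, 0.011640793643891811), 26.608369827270508) 0.09821286781982683
```

Request:
{"fn": "send_rows", "kwargs": {"deltas": [{"dp":[-0.0005,0.002,0],"rotation":[0,0,0]},{"dp":[-0.0009,0.004,0],"rotation":[0,0,0]},{"dp":[-0.0009,0.004,0],"rotation":[0,0,0]}]}}

```text
clock: 16.38
position: [0.4558, 0.1478, 0.0598]
ee_rot: [0.0, 0.995, 0.103, -0.0]
contact_force: [2.6, -5.0, 2.3]
width: 0.0235
```

Request:
{"fn": "send_rows", "kwargs": {"deltas": [{"dp":[-0.0005,0.002,0],"rotation":[0,0,0]},{"dp":[-0.0009,0.004,0],"rotation":[0,0,0]},{"dp":[-0.0009,0.004,0],"rotation":[0,0,0]}]}}

```text
clock: 16.63
position: [0.4557, 0.1483, 0.0598]
ee_rot: [0.0, 0.995, 0.103, -0.0]
contact_force: [1.6, -5.5, 1.3]
width: 0.0233
```

Request:
{"fn": "send_rows", "kwargs": {"deltas": [{"dp":[-0.0005,0.002,0],"rotation":[0,0,0]},{"dp":[-0.0009,0.004,0],"rotation":[0,0,0]},{"dp":[-0.0009,0.004,0],"rotation":[0,0,0]}]}}

```text
clock: 16.88
position: [0.4556, 0.1488, 0.0598]
ee_rot: [0.0, 0.995, 0.103, -0.0]
contact_force: [1.0, -4.4, 2.6]
width: 0.0236
```

```bash
python3 gap.py wrist22.png; python3 -c "
import cv2;a=cv2.imread('pics/wrist22.png');cv2.imwrite('pics/w22c.png',cv2.resize(a[140:320,20:360],None,fx=2.3,fy=2.3,interpolation=cv2.INTER_CUBIC))"
```

```text
16.9333 [0.45562592 0.14879545 0.0598068 ] [ 1.523135   -4.94894817  2.72569274] 0.023307392242073423
plate(strip near rail) 1160 [[0.0075, 0.0839], [0.0165, 0.0896], [0.0244, 0.0955]]
templ 9704 [[-0.0113, 0.098], [0.0035, 0.1546], [0.0194, 0.2139]]
fence 1868 [[-0.0311, 0.2135], [-0.0098, 0.2184], [0.0093, 0.2254]]
bar 6581 ((0.5226690769195557, 0.13279575109481812), (0.047199398279190063, 0.011735614389181137), 26.95140266418457) 0.09820130281853191
```

View pics/w22c.png

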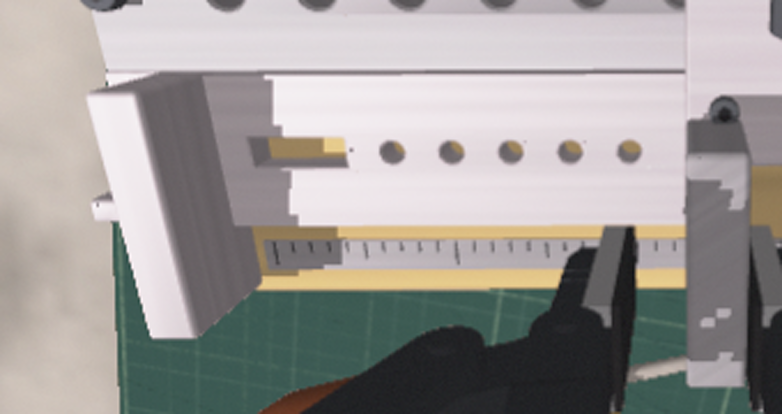

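The crop shows the template's far end almost touching the fence (crop x ≈ 205–235) and its near end against the stop plate. I continue in 0.4 mm steps and watch the force.

Request:
{"fn": "send_rows", "kwargs": {"deltas": [{"dp":[-0.0004,0.0017,0],"rotation":[0,0,0]},{"dp":[-0.0007,0.0033,0],"rotation":[0,0,0]},{"dp":[-0.0007,0.0033,0],"rotation":[0,0,0]}]}}

```text
clock: 17.18
position: [0.4555, 0.1492, 0.0598]
ee_rot: [0.0, 0.995, 0.103, -0.0]
contact_force: [1.3, -4.8, 1.9]
width: 0.0234
```

Request:
{"fn": "send_rows", "kwargs": {"deltas": [{"dp":[-0.0004,0.0017,0],"rotation":[0,0,0]},{"dp":[-0.0007,0.0033,0],"rotation":[0,0,0]},{"dp":[-0.0007,0.0033,0],"rotation":[0,0,0]}]}}

```text
clock: 17.43
position: [0.4555, 0.1492, 0.0598]
ee_rot: [0.001, 0.995, 0.103, -0.0]
contact_force: [1.8, -6.9, 2.5]
width: 0.0233
```

Request:
{"fn": "send_rows", "kwargs": {"deltas": [{"dp":[-0.0003,0.0015,0],"rotation":[0,0,0]},{"dp":[-0.0005,0.0025,0],"rotation":[0,0,0]},{"dp":[-0.0005,0.0025,0],"rotation":[0,0,0]}]}}

```text
clock: 17.68
position: [0.4555, 0.1493, 0.0598]
ee_rot: [0.001, 0.995, 0.103, -0.0]
contact_force: [2.0, -7.1, 3.2]
width: 0.0235
```

```bash
python3 gap.py wrist23.png
```

```text
17.7333 [0.45550361 0.14926417 0.05980772] [ 3.20957995 -7.06362495  2.25750791] 0.02357994433967593
plate(strip near rail) 1138 [[0.0074, 0.0844], [0.0164, 0.09], [0.0245, 0.0956]]
templ 9755 [[-0.0113, 0.0978], [0.0035, 0.1545], [0.0195, 0.214]]
fence 1863 [[-0.031, 0.2135], [-0.0097, 0.2183], [0.0093, 0.2254]]
bar 6580 ((0.5225304961204529, 0.13328376412391663), (0.04723910242319107, 0.011670372448861599), 26.762283325195312) 0.09820008611524592
```

Request:
{"fn": "send_rows", "kwargs": {"deltas": [{"dp":[-0.0004,0.002,0],"rotation":[0,0,0]},{"dp":[-0.0009,0.004,0],"rotation":[0,0,0]},{"dp":[-0.0009,0.004,0],"rotation":[0,0,0]},{"dp":[-0.0009,0.004,0],"rotation":[0,0,0]}]}}

```text
clock: 18.07
position: [0.4555, 0.1493, 0.0598]
ee_rot: [0.001, 0.995, 0.103, -0.0]
contact_force: [1.9, -8.9, 2.1]
width: 0.0238
```

Request:
{"fn": "send_rows", "kwargs": {"deltas": [{"dp":[-0.0003,0.0015,0],"rotation":[0,0,0]},{"dp":[-0.0006,0.003,0],"rotation":[0,0,0]},{"dp":[-0.0006,0.003,0],"rotation":[0,0,0]}]}}

```text
clock: 18.32
position: [0.4555, 0.1493, 0.0598]
ee_rot: [0.002, 0.995, 0.103, -0.0]
contact_force: [3.5, -10.7, 1.9]
width: 0.0237
```

Request:
{"fn": "send_rows", "kwargs": {"deltas": [{"dp":[0.001,-0.005,0],"rotation":[0,0,0]},{"dp":[0.002,-0.01,0],"rotation":[0,0,0]},{"dp":[0.004,-0.02,0],"rotation":[0,0,0]},{"dp":[0.008,-0.038,0],"rotation":[0,0,0]},{"dp":[0.0115,-0.055,0],"rotation":[0,0,0]},{"dp":[0.0115,-0.055,0],"rotation":[0,0,0]},{"dp":[0.0115,-0.055,0],"rotation":[0,0,0]}]}}

```text
clock: 18.9
position: [0.4563, 0.1448, 0.0597]
ee_rot: [-0.0, 0.995, 0.102, -0.0]
contact_force: [0.4, 0.6, -0.1]
width: 0.0233
```

```bash
python3 gap.py wrist24.png
```

```text
18.95 [0.45638552 0.14488427 0.05974912] [-0.0051773  -0.23460001  1.16436707] 0.023373273006873058
plate(strip near rail) 1136 [[0.0076, 0.0844], [0.0165, 0.0902], [0.0245, 0.0957]]
templ 9565 [[-0.0114, 0.0998], [0.0035, 0.156], [0.0195, 0.214]]
fence 1871 [[-0.0311, 0.2134], [-0.0098, 0.2183], [0.0092, 0.2254]]
bar 6554 ((0.5226376056671143, 0.1332622766494751), (0.04718061164021492, 0.011611309833824635), 26.489229202270508) 0.09819648677200173
```

View pics/wrist24.png

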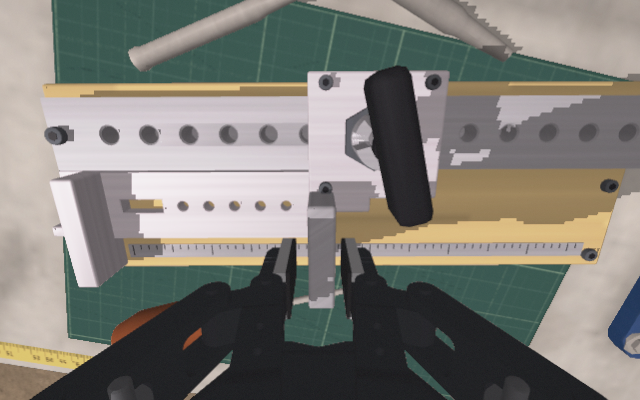

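The hand is clear of the plate on both sides (gaps at 297–308 and 335–342), and the template is still between fence and stop. Now I lift out.

Request:
{"fn": "send_rows", "kwargs": {"deltas": [{"dp":[0,0,0.1],"rotation":[0,0,0]},{"dp":[0,0,0.3],"rotation":[0,0,0]},{"dp":[0,0,0.6],"rotation":[0,0,0]},{"dp":[0,0,0.9],"rotation":[0,0,0]},{"dp":[0,0,0.9],"rotation":[0,0,0]},{"dp":[0,0,0.9],"rotation":[0,0,0]},{"dp":[0,0,0.9],"rotation":[0,0,0]}]}}

```text
clock: 19.53
position: [0.456, 0.1448, 0.1674]
ee_rot: [-0.0, 0.995, 0.103, -0.0]
contact_force: [0.0, -0.6, 0.8]
width: 0.0234
```

```bash
python3 gap.py wrist25.png; python3 -c "
import cv2;a=cv2.imread('pics/wrist25.png');cv2.imwrite('pics/w25c.png',cv2.resize(a[80:280,40:440],None,fx=2,fy=2,interpolation=cv2.INTER_CUBIC))"
```

```text
19.5833 [0.4555842  0.14465177 0.16675469] [ 0.05402867  0.23541622 -0.75428049] 0.023591280795885648
plate(strip near rail) 346 [[0.0074, 0.0847], [0.016, 0.0901], [0.0242, 0.0955]]
templ 3877 [[-0.0107, 0.0991], [0.0037, 0.1547], [0.0197, 0.2136]]
fence 687 [[-0.0313, 0.2136], [-0.0104, 0.2188], [0.0092, 0.2253]]
bar 1321 ((0.5222544074058533, 0.1326407492160797), (0.047048669308423996, 0.011964107863605022), 26.3987979888916) 0.09824518695871402
```

View pics/w25c.png

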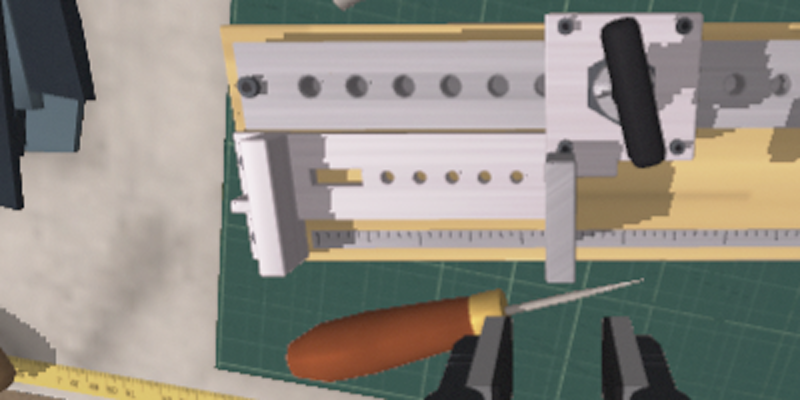

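The crop shows the template from fence (x ≈ 290) to stop plate (x ≈ 545) with no visible gap, the handle up and turned, and the awl not touched. I hand the job in.

```bash
python3 - <<'E'
from h import *
print(manip.sign_off()); print(monitor.get_state()['clock'])
E
```

```text
the job is handed in; nothing more can be done
None
the job is handed in; nothing more can be done
```

The job is done and handed in after about 20 s of the 72 s allowed; it gives no verdict, so the results below are my own checks.

- **Plunger:** I lifted it by the T-handle by about 12 mm, with at most about 16 N vertical force measured. I turned it 75° clockwise with almost no twisting moment, let it down into the notch and released it. The last image shows the bar 7.4 mm above its start height and still turned about 75°.
- **Stop and template:** The fingers straddled the stop plate and pushed on its rear face. It slid freely with about 5 N, with no sign of the pin binding. The template reached the fence at about 90 mm of slide. I pressed to about 11 N in total, which puts an estimated 6 N on the template, then backed off and lifted clear.
- **Final gap:** The camera puts the stop face 118 mm from the fence, which matches the template's length, to within about 1–2 mm.
- **Surroundings:** The robot touches nothing, and the awl looks unmoved. The punches stayed clear in every view that showed them.
- **Not verified:** I could not measure the nip force that remained after backing off; I only know the plate did not move back in the images.
- **Refused move:** One move was refused because its rows lacked the rotation entry. Nothing moved, and I resent it.

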